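# Open the cheese press

## Task

The cheese has had its time under the counter press: open the press. The pawl sits hooked under a ratchet tooth, so first wind the crank on a little to free it, but not on to the next tooth, and with the load off lift the pawl out gently, without forcing it, and throw it over to the front. Then wind the crank back until the brass collar on the ram comes gently up against the brass stop ring under the head and leave it there, with the mould standing where it was and the things round about undisturbed.

Things in the scene. Friction and masses are not known exactly. Their poses are not given: they have to be found in the camera images.
- press: counter press, fixed; origin on the worktop under its shaft, own x axis to its back, y left, z up. Base 220 x 170 mm, head 56 mm wide, 165 to 225 mm up. Along y through the head, 195 mm up, is the shaft: ratchet wheel (96 mm across, 12 hooked teeth) on its left end, crank on its right. A drag washer holds the shaft wherever it is left: 7 to 13 N at the crank knob turn it. Ram travel 20 mm per rad
- crank (a joint): turn of crank, shaft and ratchet wheel, rad, about the press's y axis; about 0 at the start, crank then 1.22 rad behind upright. Grows as it is wound on (crank going back and down, ram down), falls as it is wound back (crank coming up and over to the front, ram up), which the pawl blocks. Winding on to 0.1 to 0.2 unhooks the pawl; near 0.5 it drops into the next tooth
- crank_knob (a point): middle of the dark wooden crank knob, a cylinder 22 mm thick and 52 mm long along the press's y axis, fixed to the crank arm, on a 70 mm radius about the shaft; the arm begins 33 mm from this point on the press side, nothing lies beyond the knob on the other; it turns in the fingers as the crank goes round
- shaft_axis (a point): point on the shaft's axis in the plane in which crank_knob circles
- pawl (a joint): angle of the steel pawl, rad; about 0 hooked in a tooth, grows as it is lifted up and over to the front (towards the robot); past about 1.35 it falls on by itself and lies at 2.1 against its rest pin and stays there. Free of the tooth it takes about 1 N to lift; under a tooth it jams
- pawl_pin (a point): grip point on the pawl's lifting pin, a dark round pin 12 mm thick along the press's y axis, standing out 46 mm to the left of the pawl, with a red end disc 17 mm across; the point is 26 mm out from the pawl's face and 18 mm short of the red disc; the pin turns with the pawl on a 45 mm radius about pawl_pivot
- pawl_pivot (a point): point on the pawl's pivot axis (along the press's y axis) in the plane in which pawl_pin circles
- collar: brass stop collar, 36 mm across and 13 mm high, clamped on the square ram and rising with it; origin at the centre of its upper face; how high on the ram it is clamped differs from day to day
- stop_ring: brass stop ring under the head, 38 mm across and 4 mm thick; origin at the centre of its lower face, 161 mm above the worktop, straight above the collar; the press is open when the collar has come up to it, 28 to 34 mm from its start; the stop is rigid and is felt at the knob as a rise over the steady drag
- mould: white round cheese mould with a blue follower inside, loose, 64 mm across, 70 mm high, standing on the press's base; the sprung foot of the ram presses 18 mm down inside it at the start; origin at the centre of its underside
- small_bowl: white small bowl, 115 mm across, 51 mm high, left of the press; origin at the centre of its underside
- salt_shaker: steel salt shaker, 38 mm across, 72 mm high, in front of the press; origin at the centre of its underside
- board: round wooden coaster board, 100 mm across, 9 mm high, right in front; origin at the centre of its underside
Not all that is in view belongs to the job. What is shaped like the mould but green or purple is not meant.

How it is judged (in metres and radians):
On the way, in this order (a step that is already met when the one before it is completed fails the run):
1. the pawl is lifted out and thrown over to the front, with the press still wound down (value of joint pawl above 1.6 rad and value of joint crank above -0.05 rad), for 0.2 s.
2. the ram is wound up until its collar bears on the stop ring (distance between collar and stop_ring below 0.0025 m and contact force between collar and stop_ring above 2 N), for 0.2 s.
At the end, for the whole second after the job is handed in: collar within 2.5 mm of the stop ring, pawl lying thrown over to the front (beyond 1.6 rad), crank at rest, mould upright within 8 mm of where it stood (distance between collar and stop_ring below 0.0025 m and value of joint pawl above 1.6 rad and distance of mould from where it was at the start of the episode below 0.008 m and angle between mould's own z axis and vertical below 0.1 rad and linear speed of mould below 0.02 m/s and velocity of joint crank between -0.1 and 0.1 rad/s); the robot touches nothing.
It fails at once if the gripper forces the pawl against a tooth (more than 16 N between pawl and ratchet wheel while the fingers are on the pawl) (contact force between pawl and crank above 16 N and contact force between the fingers and pawl above 0.5 N).
It fails at once if the press is tightened to the next tooth (crank past 0.45 rad) (value of joint crank above 0.45 rad).
It fails at once if the collar is rammed against the stop ring (more than 45 N) (contact force between collar and stop_ring above 45 N).
It fails at once if the mould is disturbed (distance of mould from where it was at the start of the episode above 0.015 m or angle between mould's own z axis and vertical above 0.2 rad).
It fails at once if a bystander is moved by more than 20 mm (distance of any of small_bowl, salt_shaker, board from where it was at the start of the episode above 0.02 m).
It also fails if it takes over 72 s, if anything falls off the work surface, if the arm or the gripper's body presses on something with over 40 N, if the wrist force passes 120 N, or if a joint passes its speed limit or range.

## Robot

A 6-joint arm with a two-finger parallel gripper is mounted at the origin on a cart in front of the work surface, level with it; the furniture and walls round the work are solid. World frame = base frame: x ahead of the robot, y to its left, z up, the work surface at z = 0. Lengths are in m, angles in degrees, forces in N, time in s.
With the tool pointing down it reaches from about 0.4 to 0.825 m from the base axis. Payload 7 kg.
Tool frame: the origin (TCP) lies between the finger pads; the fingertips stand 22 mm ahead of it and the grasp point (between the pads) lies 3 mm ahead of it; z points along the fingers, y is the line along which they close (so a half turn about z gives the same grasp; the last joint's range is limited). The gripper opens to 88 mm and grips with 3 to 60 N. Pads are 19 mm wide; open, the fingers measure 130 mm over their backs; the gripper's body (78 mm by 193 mm) begins 47 mm behind the grasp point.
Start: joints at [86.58, 20.546, 0.682, 0, -70.136, -16.507], TCP at [0.23, 0.635, 0.249] pointing down, gripper open.
Joint ranges: [-176.03, 176.03], [-82.01, 121.73], [-58.28, 71.71], [-173.87, 95.51], [-174.79, -0.11], [-173.66, 173.66]. Speed limits (degrees/s): [136.94, 136.94, 172.46, 180, 180, 180].

## Interface

Orientations are given as [roll, pitch, yaw] about the fixed x, y, z axes, in that order (R = Rz(yaw) Ry(pitch) Rx(roll)).
In Python, from plant import ctrl gives the robot as it stands.
- The arm moves only by the tool apply_moves, never from a script. Its argument "targets" is a list of rows, each an object with "travel": the shift along the tool's x, y, z in mm, a list of three; "roll": the turn about the tool's z in degrees; "jaw": the finger opening in mm, from 0 to 87.6. In form: [{"travel": [tx, ty, tz], "roll": roll, "jaw": jaw}, ...]. A call has 1 to 10 rows; each row shifts and turns the commanded pose from where the row before left it, along the tool's axes as they then stand; what a row does not reach is not made up. A row lasts 1/10 s, in which the tool goes at most 50 mm and 8.59 degrees, less where a joint would pass 70% of its speed; a pose out of reach is approached as far as the arm can. A call with a gripper value outside its range is refused whole. The fingers move at their own pace and stop on an object; the grip force is fixed at half the most. Time passes only in rows, so rows that do not move let the fingers close. It gives the time, the measured TCP pose, the force, the opening and the grip force at its end, in the units of the state.
- ctrl.get_obs(): the state, without advancing time (a new reading comes with each control period).
- ctrl.snapshot(name): name is "scene" or "top"; returns the picture (400x640x3 uint8, red, green, blue); there is no depth.
- ctrl.calibration(name): a dict with "K" (3x3 intrinsics, pixels), "extrinsics" (4x4, takes a point from camera to world coordinates). Camera axes: x right, y down, z forward; pixel columns grow to the right and rows downward; lengths in m; the calibration is good to about 2 mm. A picture is of the moment at which its call begins. calibration takes no time and is no camera call.
- ctrl.close_job(): hands the job in; it is judged then, once.
The state is a dict: "clock": time; "joint_pos": joint angles; "qvel": joint speeds; "tau": joint torques, N m; "tool_pos": TCP position; "orientation": TCP orientation; "force": force on the tool from outside, world axes, zero at the start; "moment": the same for the moment, N m; "opening": finger opening in m; "gripper_force": force on a finger pad.
Only numpy, scipy, OpenCV 4.12 (cv2) and the standard library are available. Lean on these libraries where they do the work, as an engineer would, in place of code of your own. Each camera call takes 0.05 s, during which the arm holds its last target. There are 200 camera calls.

## Working session

There is one attempt and no reset: what is moved stays moved. The work goes in short steps, Python scripts to look and compute and a tool call to move; the robot and the scene stay as the last step left them, time stands still between calls to the robot, and variables do not carry over. Pictures are saved under pics/ and viewed, at most 10 in all, crops included, and the job is handed in when it is done.

Besides the shell and the picture viewer there is one more tool, called after "Call:" by a JSON object that holds its "api" and its "payload". apply_moves: Moves the arm, as the interface text tells. Its arguments: {"type":"object","properties":{"targets":{"type":"array","items":{"type":"object","properties":{"travel":{"type":"array","items":{"type":"number"}},"roll":{"type":"number"},"jaw":{"type":"number"}}}}},"required":["targets"]}

```bash
mkdir -p pics; python3 - <<'E'
from plant import ctrl
import cv2,numpy as np
np.set_printoptions(precision=4,suppress=True)
for n in("scene","top"):
    im=ctrl.snapshot(n); cv2.imwrite(f"pics/{n}0.png",im[:,:,::-1]); c=ctrl.calibration(n); print(n,c["K"],c["extrinsics"])
o=ctrl.get_obs(); print(o)
E
```

```text
scene [[378.8815   0.     319.3172]
 [  0.     378.8815 198.6856]
 [  0.       0.       1.    ]] [[-0.8197 -0.4367  0.3708  0.1397]
 [-0.5726  0.6049 -0.5534  0.5315]
 [ 0.0174 -0.6659 -0.7458  0.9845]
 [ 0.      0.      0.      1.    ]]
top [[366.4014   0.     317.7866]
 [  0.     366.4014 197.3562]
 [  0.       0.       1.    ]] [[ 0.0289 -0.9889  0.1459  0.4108]
 [-0.9986 -0.035  -0.0389 -0.0437]
 [ 0.0436 -0.1446 -0.9885  1.0803]
 [ 0.      0.      0.      1.    ]]
{'clock': 0.1, 'joint_pos': array([ 86.5789,  20.5897,   0.6385,  -0.0165, -70.136 , -16.508 ]), 'qvel': array([ 0.0024, -0.2493, -0.0027,  0.061 , -0.007 ,  0.0179]), 'tau': array([ -0.0013, -58.4165,  29.375 ,   7.0155,   0.0101,  -0.0001]), 'tool_pos': array([0.23  , 0.6342, 0.2477]), 'orientation': array([179.9121,  -0.0099, -19.9347]), 'force': array([ 0.3212,  0.3289, -0.352 ]), 'moment': array([-0.011 , -0.0305, -0.0275]), 'gripper_force': 0.0, 'opening': 0.08743983405295072}
```

View pics/scene0.png

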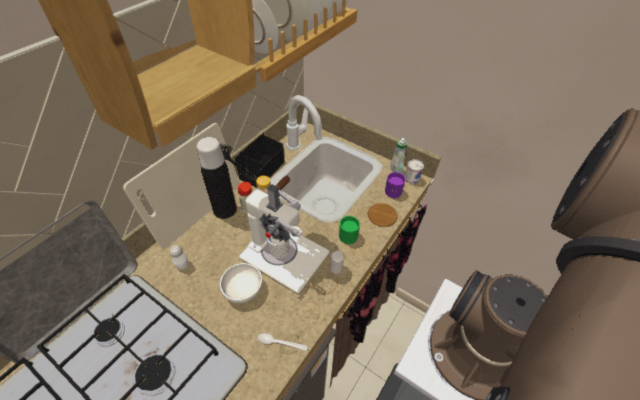

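View pics/top0.png

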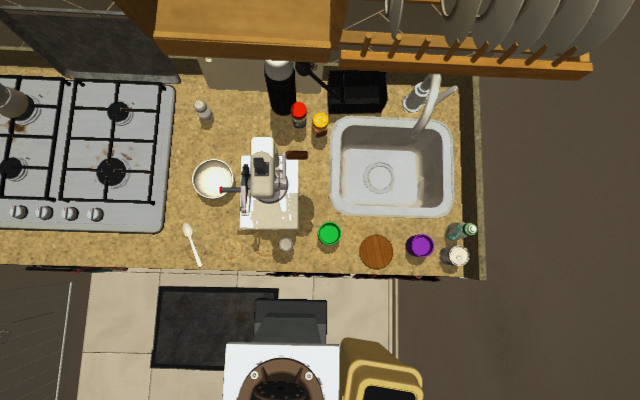

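```bash
python3 - <<'E'
import cv2,numpy as np
a=cv2.imread("pics/scene0.png")[175:300,228:318]; b=cv2.imread("pics/top0.png")[125:250,215:320]
f=lambda i:cv2.resize(i,None,fx=4,fy=4,interpolation=cv2.INTER_CUBIC)
cv2.imwrite("pics/crop0.png",np.hstack([f(a),f(b)]))
E
```

```text
(no output)
```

View pics/crop0.png

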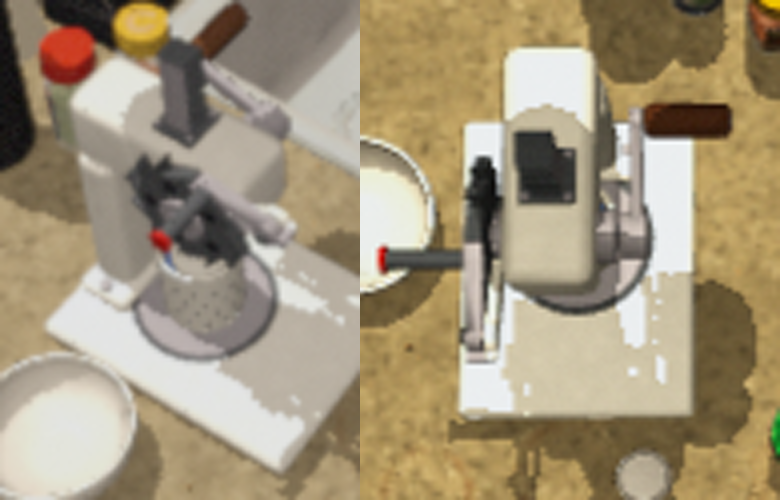

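The crop shows the press. The pawl pin's red end is at top (221,190) / scene (268,235). The brown crank knob is centred at top (297,155), with its far end at scene (288,178). The knob could be mistaken for the red jar cap at top (298,112), the yellow cap at top (320,122) or the thermos at top (280,85). The mould could be mistaken for the green one at top (329,233) or the purple one at top (420,245). The white mould under the head is the right one.

```bash
cat > h.py <<'E'
import numpy as np
from plant import ctrl
C={n:ctrl.calibration(n) for n in("scene","top")}
def proj(n,p):
    c=C[n]; E=c["extrinsics"]; q=(np.asarray(p,float)-E[:3,3])@E[:3,:3]; q=q@c["K"].T; return q[:2]/q[2]
T=lambda u,v:("top",(215+(u-360)/4-.4,125+v/4-.4))
S=lambda u,v:("scene",(228+u/4-.4,175+v/4-.4))
E
python3 - <<'E'
from h import *
from scipy.optimize import least_squares as L
np.set_printoptions(precision=4,suppress=True)
def tri(obs,x0=(.5,0,.2)):
    r=L(lambda p:np.concatenate([proj(n,p)-uv for n,uv in obs]),x0); return r.x,r.fun
print("pin disc",tri([T(383,259),S(160,240)]))
print("redjar",tri([T(698,-50),S(66,42)])); print("yellow",tri([T(782,-10),S(141,22)]))
# press fit: x,y,yaw,h, base front bx, knob y, knob outer end
def W(p,q):
    c,s=np.cos(p[2]),np.sin(p[2]); return (p[0]+c*q[0]-s*q[1],p[1]+s*q[0]+c*q[1],q[2])
def f(p):
    h,bf,yk=p[3:6]; r=[]
    kx,kz=.07*np.sin(1.22),.195+.07*np.cos(1.22)
    for o,q in [(T(460,415),(bf,.085,h)),(T(692,415),(bf,-.085,h)),(T(692,123),(bf+.22,-.085,h)),(S(280,470),(bf,.085,0.)),(S(47,326),(bf+.22,.085,h)),(T(687,121),(kx,yk,kz)),
                (T(730,120),(kx,yk-.026,kz)),(T(645,120),(kx,yk+.026,kz)),(S(243,12),(kx,yk-.026,kz))]:
        r+=list(proj(o[0],W(p,q))-o[1])
    # head top edges (u only)
    for u,y in((503,.028),):
        r.append(proj("top",W(p,(0.03,y,.22)))[0]-T(u,0)[1][0])
    return r
r=L(f,[.5,.05,0,.02,-.1,-.09]); p=r.x; print(p,"\n",np.array(r.fun))
kx,kz=.07*np.sin(1.22),.195+.07*np.cos(1.22)
print("knob",W(p,(kx,p[5],kz)),"shaft",W(p,(0,p[5],.195)))
E
```

```text
pin disc (array([0.5452, 0.1479, 0.2396]), array([ 0.0588,  0.1293, -0.1445, -0.0402]))
redjar (array([ 0.7914, -0.0217,  0.1166]), array([-0.5787, -1.2555,  1.5143,  0.5157]))
yellow (array([ 0.7686, -0.0814,  0.1045]), array([-0.3755, -0.8202,  1.0105,  0.3144]))
[ 0.5711  0.0551  0.0331  0.0091 -0.0982 -0.0809] 
 [ 0.3452  0.0538  1.1548 -0.0321  1.4034 -0.452  -0.1224  2.6643 -1.4402
  0.4403  0.2443  0.0841  0.2746  0.4127 -0.0637  0.2553 -1.0074 -0.0921
  0.4183]
knob (np.float64(0.639472326958582), np.float64(-0.02350366481328501), np.float64(0.2190552022421233)) shaft (np.float64(0.5737713213894556), np.float64(-0.0256773971556326), 0.195)
```

```bash
cat > b.py <<'E'
from h import *
from scipy.optimize import least_squares as L
np.set_printoptions(precision=4,suppress=True)
def W(p,q):
    c,s=np.cos(p[2]),np.sin(p[2]); return (p[0]+c*q[0]-s*q[1],p[1]+s*q[0]+c*q[1],q[2])
kx,kz=.07*np.sin(1.22),.195+.07*np.cos(1.22)
def f(p):
    h,bf,yk=p[3:6]; r=[]
    for o,q in [(T(460,415),(bf,.085,h)),(T(692,415),(bf,-.085,h)),(T(692,123),(bf+.22,-.085,h)),(S(280,458),(bf,.085,h)),(S(47,326),(bf+.22,.085,h)),
                (T(730,120),(kx,yk-.026,kz)),(T(645,120),(kx,yk+.026,kz)),(S(243,14),(kx,yk-.026,kz))]:
        r+=list(proj(o[0],W(p,q))-o[1])
    return r
r=L(f,[.5,.05,0,.02,-.1,-.09],loss="soft_l1"); p=r.x; print(p,"\n",np.array(r.fun))
print("knob",W(p,(kx,p[5],kz)),"shaft",W(p,(0,p[5],.195)))
for nm,obs in (("tri",[T(480,350),S(283,230)]),):
    q=L(lambda x:np.concatenate([proj(n,x)-uv for n,uv in obs]),(.5,.1,.2)); print("pivot",q.x,q.fun)
for o in (T(480,350),S(283,230)):
    q=L(lambda x:proj(o[0],(x[0],.105,x[1]))-o[1],(.5,.2)); print("pivot plane",q.x)
q=L(lambda x:np.concatenate([proj(n,x)-uv for n,uv in [T(465,259),S(195,207)]]),(.5,.1,.2)); print("pin root",q.x,q.fun)
E
python3 b.py
```

```text
[ 0.5707  0.0562  0.0371  0.0174 -0.0994 -0.0821] 
 [-0.3789  0.5694  0.9086  0.2394  0.8652 -0.7559  0.1647  3.236  -1.6725
 -0.4126  0.2273  0.3978 -0.1117  0.3258 -1.0414 -0.5735]
knob (np.float64(0.639398901472477), np.float64(-0.023391969370902176), np.float64(0.2190552022421233)) shaft (np.float64(0.5737072870966042), np.float64(-0.025833085054799268), 0.195)
pivot [0.4955 0.0913 0.2271] [ 0.1159  0.2582 -0.2951 -0.0676]
pivot plane [0.5045 0.1428]
pivot plane [0.4836 0.2511]
pin root [0.5517 0.1052 0.2214] [-0.2846 -0.6282  0.7161  0.1902]
```

Call:
{"api": "apply_moves", "payload": {"targets": [{"travel": [0, 0, -50], "roll": 8.5, "jaw": 80}, {"travel": [0, 0, -50], "roll": 8.5, "jaw": 80}, {"travel": [0, 0, 0], "roll": 8.5, "jaw": 80}, {"travel": [0, 0, 0], "roll": 8.5, "jaw": 80}, {"travel": [0, 0, 0], "roll": 8.5, "jaw": 80}, {"travel": [0, 0, 0], "roll": 8.5, "jaw": 80}, {"travel": [0, 0, 0], "roll": 8.5, "jaw": 80}, {"travel": [0, 0, 0], "roll": 8.5, "jaw": 80}]}}

```text
clock: 0.9
tool_pos: [0.23, 0.6344, 0.348]
orientation: [180.0, -0.1, -88.3]
force: [-0.1, 0.3, 0.8]
opening: 0.0801
gripper_force: 0.0
```

Call:
{"api": "apply_moves", "payload": {"targets": [{"travel": [42, -24, -5], "roll": 0, "jaw": 80}, {"travel": [42, -24, -5], "roll": 0, "jaw": 80}, {"travel": [42, -24, -5], "roll": 0, "jaw": 80}, {"travel": [42, -24, -5], "roll": 0, "jaw": 80}, {"travel": [42, -24, -5], "roll": 0, "jaw": 80}, {"travel": [42, -24, -5], "roll": 0, "jaw": 80}, {"travel": [42, -24, -5], "roll": 0, "jaw": 80}, {"travel": [42, -24, -5], "roll": 0, "jaw": 80}, {"travel": [42, -24, -5], "roll": 0, "jaw": 80}, {"travel": [42, -24, -5], "roll": 0, "jaw": 80}]}}

```text
clock: 1.9
tool_pos: [0.4855, 0.2216, 0.3987]
orientation: [180.0, 0.0, -87.9]
force: [0.5, 0.6, -0.3]
opening: 0.0797
gripper_force: 0.0
```

```bash
python3 - <<'E'
from h import *
from scipy.optimize import least_squares as L
for nm,obs in (("ramtop",[T(533,132),S(180,44)]),("knob far end",[T(730,120),S(240,12)])):
    q=L(lambda x:np.concatenate([proj(n,x)-uv for n,uv in obs]),(.5,.1,.2)); print(nm,q.x,q.fun)
E
```

```text
ramtop [0.60525091 0.05667873 0.29927905] [ 0.73919156  1.61994796 -1.96962571 -0.58421598]
knob far end [ 0.64052117 -0.0491547   0.21926563] [ 0.13994223  0.30853104 -0.38601395 -0.1045478 ]
```

Call:
{"api": "apply_moves", "payload": {"targets": [{"travel": [41, -24, 0], "roll": 0, "jaw": 70}, {"travel": [41, -24, 0], "roll": 0, "jaw": 70}, {"travel": [41, -24, 0], "roll": 0, "jaw": 70}, {"travel": [41, -24, 0], "roll": 0, "jaw": 70}, {"travel": [41, -24, 0], "roll": 0, "jaw": 70}, {"travel": [41, -24, 0], "roll": 0, "jaw": 70}, {"travel": [0, 0, 0], "roll": 0, "jaw": 70}, {"travel": [0, 0, 0], "roll": 0, "jaw": 70}]}}

```text
clock: 2.7
tool_pos: [0.6381, -0.0183, 0.3972]
orientation: [179.9, -0.0, -88.1]
force: [-0.1, 0.5, 0.5]
opening: 0.0698
gripper_force: 0.0
```

Call:
{"api": "apply_moves", "payload": {"targets": [{"travel": [5, -1, 30], "roll": 0, "jaw": 60}, {"travel": [0, 0, 30], "roll": 0, "jaw": 60}, {"travel": [0, 0, 30], "roll": 0, "jaw": 60}, {"travel": [0, 0, 30], "roll": 0, "jaw": 60}, {"travel": [0, 0, 30], "roll": 0, "jaw": 60}, {"travel": [0, 0, 25], "roll": 0, "jaw": 60}, {"travel": [0, 0, 0], "roll": 0, "jaw": 60}, {"travel": [0, 0, 0], "roll": 0, "jaw": 60}]}}

```text
clock: 3.5
tool_pos: [0.6391, -0.0212, 0.2245]
orientation: [-180.0, -0.0, -87.8]
force: [-0.1, 0.4, -0.3]
opening: 0.0601
gripper_force: 0.0
```

```bash
python3 - <<'E'
from h import *
import cv2
a=ctrl.snapshot("scene")[165:290,228:318,::-1]; b=ctrl.snapshot("top")[125:250,215:320,::-1]
f=lambda i:cv2.resize(i,None,fx=4,fy=4,interpolation=cv2.INTER_CUBIC)
cv2.imwrite("pics/crop1.png",np.hstack([f(a),f(b)]))
E
```

```text
(no output)
```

View pics/crop1.png

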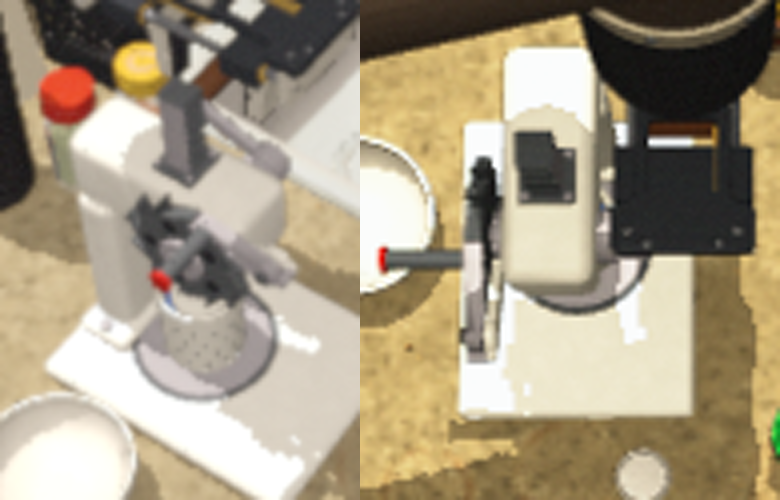

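The knob lies between the fingers (top crop 650–715, row 128), so I'm closing on it.

Call:
{"api": "apply_moves", "payload": {"targets": [{"travel": [0, 0, 0], "roll": 0, "jaw": 40}, {"travel": [0, 0, 0], "roll": 0, "jaw": 28}, {"travel": [0, 0, 0], "roll": 0, "jaw": 20}, {"travel": [0, 0, 0], "roll": 0, "jaw": 16}, {"travel": [0, 0, 0], "roll": 0, "jaw": 16}, {"travel": [0, 0, 0], "roll": 0, "jaw": 16}, {"travel": [0, 0, 0], "roll": 0, "jaw": 16}]}}

```text
clock: 4.3
tool_pos: [0.6398, -0.0221, 0.2238]
orientation: [-179.9, -0.0, -87.9]
force: [3.8, -1.5, -1.2]
opening: 0.0212
gripper_force: 30.0
```

Call:
{"api": "apply_moves", "payload": {"targets": [{"travel": [0, -0.6, 2], "roll": 0, "jaw": 16}, {"travel": [0, -0.6, 2], "roll": 0, "jaw": 16}, {"travel": [0, -0.6, 2], "roll": 0, "jaw": 16}, {"travel": [0, -0.6, 2], "roll": 0, "jaw": 16}, {"travel": [0, -0.5, 2], "roll": 0, "jaw": 16}, {"travel": [0, 0, 0], "roll": 0, "jaw": 16}, {"travel": [0, 0, 0], "roll": 0, "jaw": 16}]}}

```text
clock: 5.0
tool_pos: [0.642, -0.0221, 0.2155]
orientation: [-179.9, -0.0, -87.9]
force: [-3.0, 1.2, 11.0]
opening: 0.0212
gripper_force: 30.0
```

Call:
{"api": "apply_moves", "payload": {"targets": [{"travel": [0, -0.4, 1], "roll": 0, "jaw": 16}, {"travel": [0, -0.3, 1], "roll": 0, "jaw": 16}, {"travel": [0, 0, 0], "roll": 0, "jaw": 16}, {"travel": [0, 0, 0], "roll": 0, "jaw": 16}]}}

```text
clock: 5.4
tool_pos: [0.6424, -0.0221, 0.2136]
orientation: [-180.0, -0.0, -87.9]
force: [-4.4, 2.1, 13.3]
opening: 0.0211
gripper_force: 30.0
```

Call:
{"api": "apply_moves", "payload": {"targets": [{"travel": [0, 0, 0], "roll": 0, "jaw": 30}, {"travel": [0, 0, 0], "roll": 0, "jaw": 45}, {"travel": [0, 0, 0], "roll": 0, "jaw": 50}, {"travel": [0, 0, -20], "roll": 0, "jaw": 50}, {"travel": [0, 0, -45], "roll": 0, "jaw": 50}, {"travel": [0, 0, -45], "roll": 0, "jaw": 50}, {"travel": [0, 0, -45], "roll": 0, "jaw": 50}, {"travel": [0, 0, 0], "roll": 0, "jaw": 50}, {"travel": [0, 0, 0], "roll": 0, "jaw": 50}]}}

```text
clock: 6.3
tool_pos: [0.6429, -0.0218, 0.3676]
orientation: [-179.9, 0.0, -87.9]
force: [-0.0, -1.1, -1.6]
opening: 0.0501
gripper_force: 0.0
```

```bash
python3 - <<'E'
from h import *
import cv2
a=ctrl.snapshot("scene")[205:265,250:318,::-1]; b=ctrl.snapshot("top")[150:230,210:250,::-1]
f=lambda i,k:cv2.resize(i,None,fx=k,fy=k,interpolation=cv2.INTER_CUBIC)
A=f(a,7); B=f(b,7); c=np.zeros((560,476+280,3),np.uint8); c[:420,:476]=A; c[:,476:]=B
cv2.imwrite("pics/crop2.png",c)
E
```

```text
(no output)
```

View pics/crop2.png

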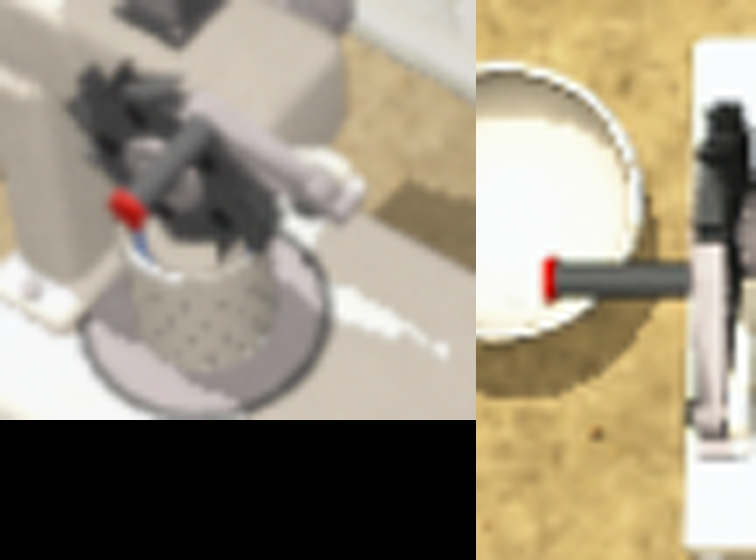

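```bash
python3 - <<'E'
from h import *
from scipy.optimize import least_squares as L
np.set_printoptions(precision=4,suppress=True)
d=np.array([np.sin(.033),-np.cos(.033),0])
def f(x):
    D=x[:3]; P=D+.048*d  # root
    Pv=np.array([x[3],0,x[4]]); Pv[1]=P[1]-.0
    return np.concatenate([proj("top",D)-(220.2,189.6),proj("scene",D)-(267.9,234.3),proj("top",P)-(240.2,189.6),proj("scene",P)-(278.9,222.5),proj("top",Pv)-(243,209.3),proj("scene",Pv)-(295.3,231.4)])
q=L(f,(.55,.15,.24,.5,.23)); x=q.x; print(x,q.fun)
print("grip",x[:3]+.020*d,"piv r",np.hypot(x[0]-x[3],x[2]-x[4]))
E
```

```text
[0.5451 0.1472 0.2392 0.5009 0.2319] [ 0.5325 -0.02   -0.2117  0.2195  1.5487  0.0472  0.7514 -0.9072 -1.9169
  0.3906 -0.9882  0.5318]
grip [0.5458 0.1272 0.2392] piv r 0.04474905693240275
```

Call:
{"api": "apply_moves", "payload": {"targets": [{"travel": [-38, 23, 0], "roll": 0, "jaw": 50}, {"travel": [-38, 23, 0], "roll": 0, "jaw": 50}, {"travel": [-38, 23, 0], "roll": 0, "jaw": 50}, {"travel": [-38, 23, 0], "roll": 0, "jaw": 50}, {"travel": [0, 0, 20], "roll": 0, "jaw": 50}, {"travel": [0, 0, 30], "roll": 0, "jaw": 50}, {"travel": [0, 0, 30], "roll": 0, "jaw": 50}, {"travel": [0, 0, 25], "roll": 0, "jaw": 50}, {"travel": [0, 0, 0], "roll": 0, "jaw": 50}, {"travel": [0, 0, 0], "roll": 0, "jaw": 50}]}}

```text
clock: 7.4
tool_pos: [0.5451, 0.1264, 0.2612]
orientation: [179.9, -0.1, -87.9]
force: [-0.1, 0.3, 1.3]
opening: 0.05
gripper_force: 0.0
```

Call:
{"api": "apply_moves", "payload": {"targets": [{"travel": [0, -0.5, 10], "roll": 0, "jaw": 40}, {"travel": [0, 0, 9], "roll": 0, "jaw": 28}, {"travel": [0, 0, 0], "roll": 0, "jaw": 20}, {"travel": [0, 0, 0], "roll": 0, "jaw": 16}, {"travel": [0, 0, 0], "roll": 0, "jaw": 14}, {"travel": [0, 0, 0], "roll": 0, "jaw": 12}, {"travel": [0, 0, 0], "roll": 0, "jaw": 8}, {"travel": [0, 0, 0], "roll": 0, "jaw": 8}, {"travel": [0, 0, 0], "roll": 0, "jaw": 8}]}}

```text
clock: 8.3
tool_pos: [0.5459, 0.1267, 0.2429]
orientation: [-180.0, 0.0, -87.9]
force: [0.5, 0.3, 1.5]
opening: 0.0108
gripper_force: 30.0
```

Call:
{"api": "apply_moves", "payload": {"targets": [{"travel": [0, 0.7, -3.3], "roll": 0, "jaw": 8}, {"travel": [0, 0.9, -3.2], "roll": 0, "jaw": 8}, {"travel": [0, 0, 0], "roll": 0, "jaw": 8}]}}

```text
clock: 8.6
tool_pos: [0.5435, 0.1266, 0.2487]
orientation: [179.9, 0.0, -87.9]
force: [0.1, 0.5, -4.9]
opening: 0.0109
gripper_force: 30.0
```

Call:
{"api": "apply_moves", "payload": {"targets": [{"travel": [0, 1.2, -3.1], "roll": 0, "jaw": 8}, {"travel": [0, 1.4, -3.1], "roll": 0, "jaw": 8}, {"travel": [0, 1.6, -3.0], "roll": 0, "jaw": 8}, {"travel": [0, 1.9, -2.8], "roll": 0, "jaw": 8}, {"travel": [0, 0, 0], "roll": 0, "jaw": 8}]}}

```text
clock: 9.1
tool_pos: [0.5364, 0.1262, 0.2604]
orientation: [179.8, -0.0, -87.9]
force: [-5.7, 1.7, -9.9]
opening: 0.0109
gripper_force: 30.0
```

Call:
{"api": "apply_moves", "payload": {"targets": [{"travel": [0, 2.8, -2.1], "roll": 0, "jaw": 8}, {"travel": [0, 2.6, -2.1], "roll": 0, "jaw": 8}, {"travel": [0, 2.4, -2.3], "roll": 0, "jaw": 8}, {"travel": [0, 2.6, -2.1], "roll": 0, "jaw": 8}, {"travel": [0, 0, 0], "roll": 0, "jaw": 8}]}}

```text
clock: 9.6
tool_pos: [0.5268, 0.1258, 0.2694]
orientation: [179.9, -0.0, -87.9]
force: [-4.8, -0.1, -14.4]
opening: 0.011
gripper_force: 30.0
```

Call:
{"api": "apply_moves", "payload": {"targets": [{"travel": [0, 3.3, -0.7], "roll": 0, "jaw": 8}, {"travel": [0, 3.3, -0.9], "roll": 0, "jaw": 8}, {"travel": [0, 3.1, -1.1], "roll": 0, "jaw": 8}, {"travel": [0, 3.1, -1.1], "roll": 0, "jaw": 8}, {"travel": [0, 0, 0], "roll": 0, "jaw": 8}]}}

```text
clock: 10.1
tool_pos: [0.5158, 0.1256, 0.2751]
orientation: [-179.8, 0.0, -87.9]
force: [3.5, -3.1, -3.7]
opening: 0.0107
gripper_force: 30.0
```

Call:
{"api": "apply_moves", "payload": {"targets": [{"travel": [0, 3.4, -0.5], "roll": 0, "jaw": 8}, {"travel": [0, 3.3, -0.3], "roll": 0, "jaw": 8}, {"travel": [0, 3.4, -0.3], "roll": 0, "jaw": 8}, {"travel": [0, 3.3, -0.2], "roll": 0, "jaw": 8}, {"travel": [0, 0, 0], "roll": 0, "jaw": 8}]}}

```text
clock: 10.6
tool_pos: [0.5039, 0.1252, 0.2781]
orientation: [-179.6, 0.1, -87.9]
force: [4.8, -3.1, 3.6]
opening: 0.0112
gripper_force: 30.0
```

Call:
{"api": "apply_moves", "payload": {"targets": [{"travel": [0, 3.4, 0], "roll": 0, "jaw": 8}, {"travel": [0, 3.4, 0.2], "roll": 0, "jaw": 8}, {"travel": [0, 3.4, 0.4], "roll": 0, "jaw": 8}, {"travel": [0, 3.4, 0.6], "roll": 0, "jaw": 8}, {"travel": [0, 0, 0], "roll": 0, "jaw": 8}]}}

```text
clock: 11.1
tool_pos: [0.4903, 0.1249, 0.277]
orientation: [-179.6, 0.1, -87.9]
force: [3.6, -2.7, 7.0]
opening: 0.0108
gripper_force: 30.0
```

Call:
{"api": "apply_moves", "payload": {"targets": [{"travel": [0, 3.1, 0.9], "roll": 0, "jaw": 8}, {"travel": [0, 3.1, 1.1], "roll": 0, "jaw": 8}, {"travel": [0, 3.0, 1.3], "roll": 0, "jaw": 8}, {"travel": [0, 2.8, 1.4], "roll": 0, "jaw": 8}, {"travel": [0, 0, 0], "roll": 0, "jaw": 8}]}}

```text
clock: 11.6
tool_pos: [0.477, 0.1247, 0.2705]
orientation: [-179.8, 0.1, -87.9]
force: [3.2, 0.0, 6.2]
opening: 0.0106
gripper_force: 30.0
```

Call:
{"api": "apply_moves", "payload": {"targets": [{"travel": [0, 0, 0], "roll": 0, "jaw": 20}, {"travel": [0, 0, 0], "roll": 0, "jaw": 40}, {"travel": [0, 0, 0], "roll": 0, "jaw": 60}, {"travel": [0, 0, 0], "roll": 0, "jaw": 60}, {"travel": [0, 0, -20], "roll": 0, "jaw": 60}, {"travel": [0, 0, -40], "roll": 0, "jaw": 60}, {"travel": [0, 0, -40], "roll": 0, "jaw": 60}, {"travel": [0, 0, 0], "roll": 0, "jaw": 60}]}}

```text
clock: 12.4
tool_pos: [0.4778, 0.1246, 0.3744]
orientation: [-179.6, 0.2, -87.9]
force: [0.3, -0.1, -1.3]
opening: 0.0593
gripper_force: 0.0
```

```bash
python3 - <<'E'
from h import *
import cv2
a=ctrl.snapshot("scene")[165:290,228:318,::-1]; b=ctrl.snapshot("top")[125:250,215:320,::-1]
f=lambda i:cv2.resize(i,None,fx=4,fy=4,interpolation=cv2.INTER_CUBIC)
cv2.imwrite("pics/crop3.png",np.hstack([f(a),f(b)]))
E
```

```text
(no output)
```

View pics/crop3.png

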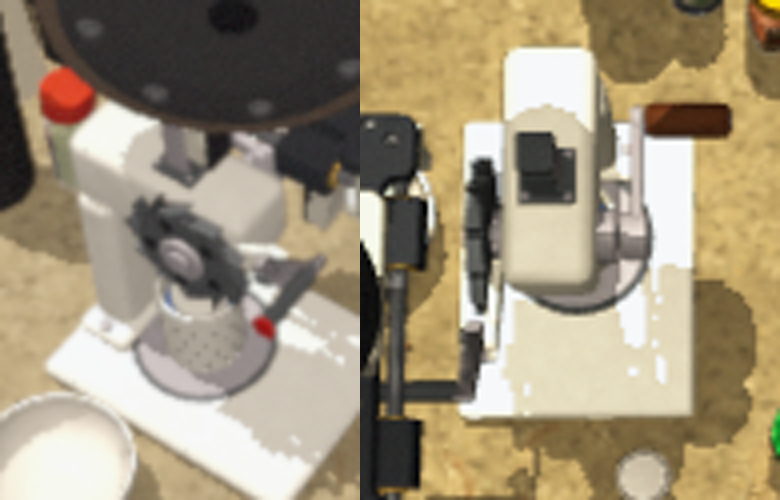

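The pawl lies over to the front: its red end is at scene crop (263,327) and the pin is at top crop (430,390). The crank is still wound down, so I'm going back to the knob.

Call:
{"api": "apply_moves", "payload": {"targets": [{"travel": [30.6, -32, 0], "roll": 0, "jaw": 60}, {"travel": [30.6, -32, 0], "roll": 0, "jaw": 60}, {"travel": [30.6, -32, 0], "roll": 0, "jaw": 60}, {"travel": [30.6, -32, 0], "roll": 0, "jaw": 60}, {"travel": [30.6, -32, 0], "roll": 0, "jaw": 60}, {"travel": [0, 0, 20], "roll": 0, "jaw": 60}, {"travel": [0, 0, 40], "roll": 0, "jaw": 60}, {"travel": [0, 0, 40], "roll": 0, "jaw": 60}, {"travel": [0, 0, 0], "roll": 0, "jaw": 60}]}}

```text
clock: 13.4
tool_pos: [0.6376, -0.0233, 0.2612]
orientation: [179.3, -0.0, -88.0]
force: [-0.3, -0.3, -1.4]
opening: 0.0599
gripper_force: 0.0
```

Call:
{"api": "apply_moves", "payload": {"targets": [{"travel": [0, -4.5, 24], "roll": 0, "jaw": 60}, {"travel": [0, 0, 23], "roll": 0, "jaw": 60}, {"travel": [0, 0, 0], "roll": 0, "jaw": 45}, {"travel": [0, 0, 0], "roll": 0, "jaw": 32}, {"travel": [0, 0, 0], "roll": 0, "jaw": 25}, {"travel": [0, 0, 0], "roll": 0, "jaw": 20}, {"travel": [0, 0, 0], "roll": 0, "jaw": 16}, {"travel": [0, 0, 0], "roll": 0, "jaw": 16}, {"travel": [0, 0, 0], "roll": 0, "jaw": 16}]}}

```text
clock: 14.3
tool_pos: [0.6428, -0.0229, 0.2223]
orientation: [179.7, 0.0, -87.9]
force: [-12.1, 2.7, 6.6]
opening: 0.0211
gripper_force: 30.0
```

Call:
{"api": "apply_moves", "payload": {"targets": [{"travel": [0, 1.2, -3.3], "roll": 0, "jaw": 16}, {"travel": [0, 1.2, -3.4], "roll": 0, "jaw": 16}, {"travel": [0, 1.2, -3.4], "roll": 0, "jaw": 16}, {"travel": [0, 0, 0], "roll": 0, "jaw": 16}]}}

```text
clock: 14.7
tool_pos: [0.6408, -0.023, 0.2312]
orientation: [179.8, 0.0, -87.9]
force: [-6.9, 0.1, -7.8]
opening: 0.0212
gripper_force: 30.0
```

Call:
{"api": "apply_moves", "payload": {"targets": [{"travel": [0, 2.0, -3.0], "roll": 0, "jaw": 16}, {"travel": [0, 1.5, -3.2], "roll": 0, "jaw": 16}, {"travel": [0, 1.6, -3.1], "roll": 0, "jaw": 16}, {"travel": [0, 1.7, -3.0], "roll": 0, "jaw": 16}, {"travel": [0, 1.9, -2.9], "roll": 0, "jaw": 16}, {"travel": [0, 2.1, -2.9], "roll": 0, "jaw": 16}, {"travel": [0, 0, 0], "roll": 0, "jaw": 16}]}}

```text
clock: 15.4
tool_pos: [0.6322, -0.0233, 0.2515]
orientation: [-179.8, -0.0, -87.9]
force: [2.1, 0.5, -5.9]
opening: 0.0211
gripper_force: 30.0
```

Call:
{"api": "apply_moves", "payload": {"targets": [{"travel": [0, 2.2, -2.7], "roll": 0, "jaw": 16}, {"travel": [0, 2.3, -2.6], "roll": 0, "jaw": 16}, {"travel": [0, 2.5, -2.5], "roll": 0, "jaw": 16}, {"travel": [0, 2.6, -2.4], "roll": 0, "jaw": 16}, {"travel": [0, 2.7, -2.2], "roll": 0, "jaw": 16}, {"travel": [0, 2.8, -2.1], "roll": 0, "jaw": 16}, {"travel": [0, 0, 0], "roll": 0, "jaw": 16}]}}

```text
clock: 16.1
tool_pos: [0.6201, -0.0238, 0.2678]
orientation: [-179.4, -0.0, -87.9]
force: [9.3, -0.7, -3.0]
opening: 0.0209
gripper_force: 30.0
```

```bash
python3 - <<'E'
from h import *
import cv2
a=ctrl.snapshot("scene")[150:260,250:330,::-1]; b=ctrl.snapshot("top")[115:225,240:320,::-1]
f=lambda i:cv2.resize(i,None,fx=5,fy=5,interpolation=cv2.INTER_CUBIC)
cv2.imwrite("pics/crop4.png",np.hstack([f(a),f(b)]))
E
```

```text
(no output)
```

View pics/crop4.png

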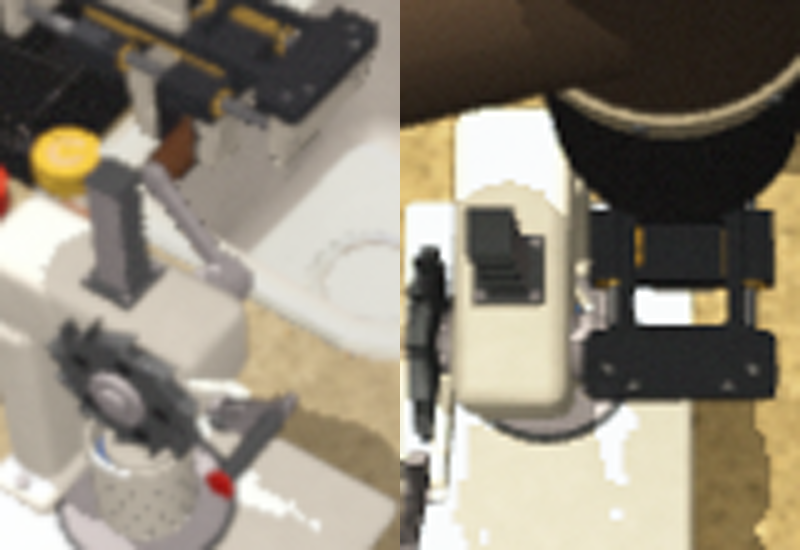

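The crank arm has swung up to scene crop (155,178). The knob, at (177,150), sits low in the fingertips, and the drag washer holds it, so I'll regrip deeper.

Call:
{"api": "apply_moves", "payload": {"targets": [{"travel": [0, 0, 0], "roll": 0, "jaw": 26}, {"travel": [0, 0, 0], "roll": 0, "jaw": 36}, {"travel": [0, 0, 8], "roll": 0, "jaw": 36}, {"travel": [0, 0, 7], "roll": 0, "jaw": 36}, {"travel": [0, 0, 0], "roll": 0, "jaw": 30}, {"travel": [0, 0, 0], "roll": 0, "jaw": 25}, {"travel": [0, 0, 0], "roll": 0, "jaw": 20}, {"travel": [0, 0, 0], "roll": 0, "jaw": 16}, {"travel": [0, 0, 0], "roll": 0, "jaw": 16}, {"travel": [0, 0, 0], "roll": 0, "jaw": 16}]}}

```text
clock: 17.2
tool_pos: [0.6185, -0.0238, 0.2501]
orientation: [-179.8, -0.0, -87.9]
force: [8.5, -1.1, -3.5]
opening: 0.0212
gripper_force: 30.0
```

Call:
{"api": "apply_moves", "payload": {"targets": [{"travel": [0, 2.7, -2.2], "roll": 0, "jaw": 16}, {"travel": [0, 2.9, -2.0], "roll": 0, "jaw": 16}, {"travel": [0, 3.0, -1.9], "roll": 0, "jaw": 16}, {"travel": [0, 3.1, -1.7], "roll": 0, "jaw": 16}, {"travel": [0, 3.1, -1.6], "roll": 0, "jaw": 16}, {"travel": [0, 3.2, -1.4], "roll": 0, "jaw": 16}, {"travel": [0, 0, 0], "roll": 0, "jaw": 16}]}}

```text
clock: 17.9
tool_pos: [0.6025, -0.0244, 0.2627]
orientation: [-179.4, -0.0, -87.9]
force: [11.8, -1.0, 0.5]
opening: 0.0211
gripper_force: 30.0
```

Call:
{"api": "apply_moves", "payload": {"targets": [{"travel": [0, 3.2, -1.5], "roll": 0, "jaw": 16}, {"travel": [0, 3.3, -1.3], "roll": 0, "jaw": 16}, {"travel": [0, 3.3, -1.1], "roll": 0, "jaw": 16}, {"travel": [0, 3.4, -0.8], "roll": 0, "jaw": 16}, {"travel": [0, 3.4, -0.7], "roll": 0, "jaw": 16}, {"travel": [0, 3.4, -0.5], "roll": 0, "jaw": 16}, {"travel": [0, 0, 0], "roll": 0, "jaw": 16}]}}

```text
clock: 18.6
tool_pos: [0.5844, -0.0252, 0.2708]
orientation: [-179.1, -0.0, -87.9]
force: [14.3, -2.3, 7.6]
opening: 0.0209
gripper_force: 30.0
```

Call:
{"api": "apply_moves", "payload": {"targets": [{"travel": [0, 3.4, -0.9], "roll": 0, "jaw": 16}, {"travel": [0, 3.4, -0.5], "roll": 0, "jaw": 16}, {"travel": [0, 3.4, -0.2], "roll": 0, "jaw": 16}, {"travel": [0, 0, 0], "roll": 0, "jaw": 16}]}}

```text
clock: 19.0
tool_pos: [0.5745, -0.0256, 0.2731]
orientation: [-179.1, -0.0, -87.8]
force: [13.7, -2.7, 9.6]
opening: 0.0211
gripper_force: 30.0
```

Call:
{"api": "apply_moves", "payload": {"targets": [{"travel": [0, 2.5, -0.5], "roll": 0, "jaw": 16}, {"travel": [0, 2.5, -0.2], "roll": 0, "jaw": 16}, {"travel": [0, 2.5, 0.1], "roll": 0, "jaw": 16}, {"travel": [0, 0, 0], "roll": 0, "jaw": 16}]}}

```text
clock: 19.4
tool_pos: [0.5672, -0.0259, 0.2739]
orientation: [-179.0, -0.0, -87.8]
force: [13.5, -2.0, 11.2]
opening: 0.0213
gripper_force: 30.0
```

Call:
{"api": "apply_moves", "payload": {"targets": [{"travel": [0, 1.3, -0.2], "roll": 0, "jaw": 16}, {"travel": [0, 1.3, 0], "roll": 0, "jaw": 16}, {"travel": [0, 1.3, 0], "roll": 0, "jaw": 16}, {"travel": [0, 0, 0], "roll": 0, "jaw": 16}]}}

```text
clock: 19.8
tool_pos: [0.5633, -0.026, 0.274]
orientation: [-179.1, -0.0, -87.8]
force: [13.9, -2.6, 11.0]
opening: 0.0206
gripper_force: 30.0
```

Call:
{"api": "apply_moves", "payload": {"targets": [{"travel": [0, 0.6, 0.1], "roll": 0, "jaw": 16}, {"travel": [0, 0.6, 0.1], "roll": 0, "jaw": 16}, {"travel": [0, 0, 0], "roll": 0, "jaw": 16}]}}

```text
clock: 20.1
tool_pos: [0.5624, -0.026, 0.274]
orientation: [-179.0, -0.0, -87.8]
force: [12.7, -2.9, 11.4]
opening: 0.0213
gripper_force: 30.0
```

Call:
{"api": "apply_moves", "payload": {"targets": [{"travel": [0, 0.6, 0], "roll": 0, "jaw": 16}, {"travel": [0, 0.6, 0], "roll": 0, "jaw": 16}, {"travel": [0, 0, 0], "roll": 0, "jaw": 16}]}}

```text
clock: 20.4
tool_pos: [0.5611, -0.0261, 0.274]
orientation: [-179.0, -0.0, -87.8]
force: [13.1, -2.0, 11.1]
opening: 0.0213
gripper_force: 30.0
```

Call:
{"api": "apply_moves", "payload": {"targets": [{"travel": [0, 0.6, 0.1], "roll": 0, "jaw": 16}, {"travel": [0, 0.6, 0.1], "roll": 0, "jaw": 16}, {"travel": [0, 0, 0], "roll": 0, "jaw": 16}]}}

```text
clock: 20.7
tool_pos: [0.56, -0.0261, 0.2739]
orientation: [-179.0, -0.0, -87.8]
force: [13.1, -2.6, 11.5]
opening: 0.021
gripper_force: 30.0
```

Call:
{"api": "apply_moves", "payload": {"targets": [{"travel": [0, 0.7, 0.1], "roll": 0, "jaw": 16}, {"travel": [0, 0.7, 0.1], "roll": 0, "jaw": 16}, {"travel": [0, 0, 0], "roll": 0, "jaw": 16}]}}

```text
clock: 21.0
tool_pos: [0.5585, -0.0261, 0.2737]
orientation: [-179.0, -0.0, -87.8]
force: [12.9, -1.6, 11.9]
opening: 0.0212
gripper_force: 30.0
```

Call:
{"api": "apply_moves", "payload": {"targets": [{"travel": [0, 0.7, 0.1], "roll": 0, "jaw": 16}, {"travel": [0, 0.7, 0.1], "roll": 0, "jaw": 16}, {"travel": [0, 0, 0], "roll": 0, "jaw": 16}]}}

```text
clock: 21.3
tool_pos: [0.557, -0.0262, 0.2733]
orientation: [-179.1, -0.0, -87.8]
force: [13.2, -2.2, 12.6]
opening: 0.0211
gripper_force: 30.0
```

Call:
{"api": "apply_moves", "payload": {"targets": [{"travel": [0, 0.7, 0], "roll": 0, "jaw": 16}, {"travel": [0, 0.7, 0], "roll": 0, "jaw": 16}, {"travel": [0, 0, 0], "roll": 0, "jaw": 16}]}}

```text
clock: 21.6
tool_pos: [0.5554, -0.0262, 0.2732]
orientation: [-179.1, -0.0, -87.8]
force: [12.1, -1.5, 11.4]
opening: 0.0214
gripper_force: 30.0
```

Call:
{"api": "apply_moves", "payload": {"targets": [{"travel": [0, 0.7, 0.1], "roll": 0, "jaw": 16}, {"travel": [0, 0.7, 0.1], "roll": 0, "jaw": 16}, {"travel": [0, 0, 0], "roll": 0, "jaw": 16}]}}

```text
clock: 21.9
tool_pos: [0.5541, -0.0262, 0.2731]
orientation: [-179.1, -0.0, -87.8]
force: [12.4, -1.9, 11.4]
opening: 0.0209
gripper_force: 30.0
```

Call:
{"api": "apply_moves", "payload": {"targets": [{"travel": [0, 0.7, 0.2], "roll": 0, "jaw": 16}, {"travel": [0, 0.7, 0.2], "roll": 0, "jaw": 16}, {"travel": [0, 0, 0], "roll": 0, "jaw": 16}]}}

```text
clock: 22.2
tool_pos: [0.553, -0.0262, 0.2725]
orientation: [-179.0, -0.0, -87.8]
force: [14.2, -3.0, 10.1]
opening: 0.0213
gripper_force: 30.0
```

Call:
{"api": "apply_moves", "payload": {"targets": [{"travel": [0, 0.5, 0.2], "roll": 0, "jaw": 16}, {"travel": [0, 0.5, 0.2], "roll": 0, "jaw": 16}, {"travel": [0, 0, 0], "roll": 0, "jaw": 16}]}}

```text
clock: 22.5
tool_pos: [0.5529, -0.0262, 0.2726]
orientation: [-178.9, -0.0, -87.8]
force: [16.5, -2.1, 10.3]
opening: 0.0215
gripper_force: 30.0
```

Call:
{"api": "apply_moves", "payload": {"targets": [{"travel": [0, 0.2, 0.05], "roll": 0, "jaw": 16}, {"travel": [0, 0, 0], "roll": 0, "jaw": 16}, {"travel": [0, 0, 0], "roll": 0, "jaw": 16}, {"travel": [0, 0, 0], "roll": 0, "jaw": 16}]}}

```text
clock: 22.9
tool_pos: [0.5528, -0.0262, 0.2726]
orientation: [-178.9, -0.0, -87.8]
force: [16.6, -3.5, 10.0]
opening: 0.0211
gripper_force: 30.0
```

Call:
{"api": "apply_moves", "payload": {"targets": [{"travel": [0, -0.6, -0.5], "roll": 0, "jaw": 16}, {"travel": [0, -0.6, -0.5], "roll": 0, "jaw": 16}, {"travel": [0, 0, 0], "roll": 0, "jaw": 24}, {"travel": [0, 0, 0], "roll": 0, "jaw": 40}, {"travel": [0, 0, 0], "roll": 0, "jaw": 46}, {"travel": [0, 0, -20], "roll": 0, "jaw": 46}, {"travel": [0, 0, -40], "roll": 0, "jaw": 46}, {"travel": [0, 0, -40], "roll": 0, "jaw": 46}, {"travel": [0, 0, 0], "roll": 0, "jaw": 46}, {"travel": [0, 0, 0], "roll": 0, "jaw": 46}]}}

```text
clock: 23.9
tool_pos: [0.5459, -0.0264, 0.3683]
orientation: [-180.0, 0.0, -87.9]
force: [-0.8, -0.1, -1.2]
opening: 0.046
gripper_force: 0.0
```

```bash
python3 - <<'E'
from h import *
import cv2
a=ctrl.snapshot("scene")[150:300,225:345,::-1]; b=ctrl.snapshot("top")[115:265,210:320,::-1]
f=lambda i:cv2.resize(i,None,fx=3.4,fy=3.4,interpolation=cv2.INTER_CUBIC)
cv2.imwrite("pics/crop5.png",np.hstack([f(a),f(b)]))
E
```

```text
(no output)
```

View pics/crop5.png

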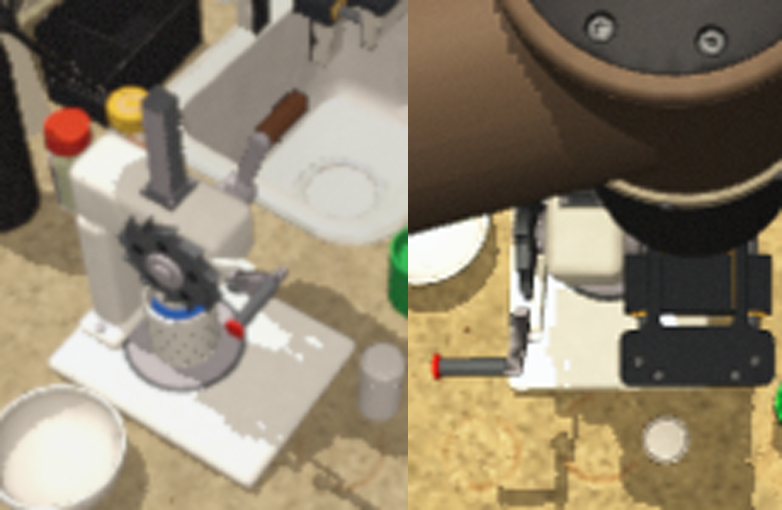

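The ram is up with the knob up and over at scene crop (283,118). The pawl's red end is at the front at (235,328), and the mould, bowl and shaker stand where they were. The stall, with force rising about 4 N over the drag, shows the collar on the ring. Handing in.

```bash
python3 -c "
from plant import ctrl
print(ctrl.close_job())"
```

```text
the job is handed in; nothing more can be done
None
```

The job is handed in, with no verdict returned: the pawl is thrown over to the front, and the crank is wound back until it stalled at the knob with about 4 N over the drag, taken as the collar on the stop ring (out of camera view); the gripper is clear, and the last picture shows the mould, bowl and shaker where they stood.

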